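Run the bush cleaner round once and hold its flap open at the setting arm

ROBOT

A 7-joint arm with a two-finger parallel gripper is mounted at the origin on a cart in front of the work surface, level with it; the furniture and walls round the work are solid. World frame = base frame: x ahead of the robot, y to its left, z up, the work surface at z = 0. Lengths are in m, angles in rad, forces in N, time in s.
With the tool pointing down it reaches from about 0.35 to 0.9 m from the base axis. Payload 8.1 kg.
Tool frame: the origin (TCP) lies midway between the tips of the shut fingers; the grasp point (between the pads) lies arm.grasp_offset behind it (arm.grasp_offset is the distance from the TCP to the grasp point, in m); z points along the fingers, y is the line along which they close (so a half turn about z gives the same grasp; the last joint's range is limited). The gripper opens to 92 mm and grips with 3 to 60 N. Pads are 19 mm wide; open, the fingers measure 130 mm over their backs; the gripper's body (75 mm by 190 mm) begins 47 mm behind the grasp point.
Start: joints at [1.077, 0.434, 0.025, 1.573, -0.012, 1.134, -0.075], TCP at [0.238, -0.578, 0.199] pointing down, gripper open.
Joint ranges: [-2.62, 2.62], [-0.44, 2.09], [-1.27, 1.32], [0.08, 2.57], [-1.32, 4.46], [0.12, 2], [-2.74, 2.74]. Speed limits (rad/s): [2.22, 2.22, 3.01, 3.01, 3.14, 3.14, 3.14].

INTERFACE

Orientations are given as a rotation vector (axis times angle).
In Python, from cell import observe, imaging, arm gives the robot as it stands.
- The arm moves only by the tool apply_moves, never from a script. Its argument "commands" is a list of rows, each a list of 5 numbers: the opening in per cent of the stroke, from 0 (shut) to 100 (fully open), then the shift along the world's x, y, z in units of 0.06 m (1.0 is 0.06 m), then the turn about the world's z in units of 0.5 rad (1.0 is 0.5 rad). A call has 1 to 12 rows; each row shifts and turns the commanded pose from where the row before left it; what a row does not reach is not made up. A row lasts 1/8 s, in which the tool goes at most 62.5 mm and 10.7 degrees, less where a joint would pass 70% of its speed; a pose out of reach is approached as far as the arm can. A call with a number of a shift or a turn outside -1 to 1 is refused whole. A call with a gripper value outside its range is refused whole. The fingers move at their own pace and stop on an object; "newtons" is the grip in N (left out, the last holds). Time passes only in rows, so rows that do not move let the fingers close. It gives the time, the measured TCP pose, the force, the opening and the grip force at its end, in the units of the state.
- observe(): the state, without advancing time (a new reading comes with each control period).
- imaging.get_image(name): name is "scene" or "top" or "wrist"; returns (picture, depth): 400x640x3 uint8, red, green, blue; 400x640 float32, m along the optical axis (not along the pixel's ray), 0 where there is no reading.
- imaging.camera_params(name): a dict with "camera_matrix" (3x3 intrinsics, pixels), "origin" and "rotation" of the camera in the world; the wrist camera has in their place "tool_from_camera" (4x4, takes a point from camera to tool coordinates, whose origin is the TCP and whose axes are the flange's). Camera axes: x right, y up, looking along -z (the intrinsics and any distortion apply to the point x, -y, -z); pixel columns grow to the right and rows downward; lengths in m; the calibration is good to about 2 mm. A picture is of the moment at which its call begins: read the wrist's pose just before it. camera_params takes no time and is no camera call.
- arm.sign_off(): hands the job in; it is judged then, once.
The state is a dict: "clock": time; "joints": joint angles; "dq": joint speeds; "joint_efforts": joint torques, N m; "position": TCP position; "ee_rot": TCP orientation; "force": force on the tool from outside, world axes, zero at the start; "ft_torque": the same for the moment, N m; "width": opening from 0.0 (shut) to 1.0 (fully open); "gripper_force": force on a finger pad.
Only numpy, scipy, OpenCV 4.12 (cv2) and the standard library are available. Lean on these libraries where they do the work, as an engineer would, in place of code of your own. Each camera call takes 0.05 s, during which the arm holds its last target. There are 200 camera calls.

TASK

With the yellow flap of the bush cleaner still shut, turn its crank clockwise (seen from above): on past the red mark on the white dial, then through one complete turn until the crank knob stands over the red mark again, and leave the crank there. Then raise the flap by its handle until it lines up with the red setting arm beside it, and hold it there for the inspection: it falls shut if let go, so finish while holding it still. Do not shift the setting arm or the other things on the bench.

Things in the scene. Friction and masses are not known exactly. Their poses are not given: they have to be found in the camera images.
- cleaner: The bush cleaner, fixed to the bench: green sheet-metal box 190 (x) x 180 (y) mm, 98 mm high, with a yellow-framed clear flap on top and a crank gear on its right. Origin on the bench under the middle of the box; x points to the rear (hinge side), y to its left, z up. The axis of the crank is upright through x = 0, y = -170 mm of this frame; a white dial 144 mm across (top at z = 88 mm) lies under the crank, with a red mark at its front (-x side).
- crank (a joint): Angle of the crank, rad, counted over whole turns: 0 = knob over the red mark (in front of the axis, -x of the cleaner), growing clockwise seen from above. It starts 0.1 to 0.8 rad short of the mark, so one turn past the mark is 2 pi. Stops at -1.0 and 7.0. It stays where left (about 2 to 3 N at the knob turn it).
- crank_knob (a point): Middle of the black crank knob to grip, upright, 23 mm across and 46 mm high; it stands 55 mm from the crank axis and spins freely on its pin. This point lies 23 mm above the knob's underside and below its top, 128 mm above the bench, 24 mm above the steel crank arm (16 mm wide).
- flap (a joint): Angle of the flap, rad: 0 = shut (level), growing as its front rises; stop at 1.35. It weighs about 0.5 kg and always falls shut when let go.
- flap_handle (a point): Middle of the steel bar handle on the flap: round bar 10 mm thick along the cleaner's y, 90 mm long between its two legs, its middle 39 mm above the flap's face, 155 mm from the hinge along the flap and 42 mm off the hinge's plane. With the flap shut it is 146 mm above the bench.
- flap_hinge (a point): Middle of the flap's hinge axis, which runs along the cleaner's y at x = +85 mm, 104 mm above the bench. The axes of this point turn with the flap (-x towards its front edge, z out of its upper face).
- setting (a joint): Angle of the red setting arm, rad, measured like the flap's (0 = level, growing as the tip rises), between 0.55 and 1.0 at the start. A stiff arm, not to be moved: the flap is set to this angle.
- setting_tip (a point): Ball tip (14 mm across) of the red setting arm, which turns about the flap's hinge axis, 19 mm outside the flap's left edge (y = +104 mm of the cleaner). The tip is 180 mm from the axis, as is the flap's front edge. Axes turn with the arm: -x along the arm towards the tip.
- spanner: Bystander: open-ended spanner, 194 mm long, lying near the front edge of the bench.
- bush_tin: Bystander: small open tin full of bushes, 74 mm across and 54 mm high, behind the cleaner.
- dust_brush: Bystander: red-handled flat dusting brush, 182 mm long, lying behind the cleaner.

How it is judged:
On the way, in this order (a step that is already met when the one before it is completed fails the run):
1. crank turned clockwise one full turn past its first pass of the red mark, knob over the mark (within 0.25 rad), flap still shut (value of joint crank between 6.0332 and 6.5332 rad and value of joint flap below 0.1 rad), for 0.2 s.
2. flap raised in line with the red setting arm (within 0.09 rad) (angle between the x axis of flap_hinge and the x axis of setting_tip, either way round below 0.09 rad and value of joint flap above 0.4 rad), for 0.2 s.
At the end, for the whole second after the job is handed in: The flap stands within 0.09 rad (5 degrees) of the setting arm's angle and still (under 0.1 rad/s), carried by the robot (contact force over 0.8 N), and the crank stands within 0.3 rad of the red mark after its full turn (all of step 2 and velocity of joint flap between -0.1 and 0.1 rad/s and value of joint crank between 5.9832 and 6.5832 rad and contact force between any of the fingers, the arm and flap above 0.8 N); the arm keeps its last pose, push and grip.
It fails at once if the setting arm was shifted (tip by more than 12 mm) (distance of setting_tip from where it was at the start of the episode above 0.012 m).
It fails at once if the spanner was disturbed (moved more than 30 mm) (distance of spanner from where it was at the start of the episode above 0.03 m).
It fails at once if the bush tin was disturbed (moved more than 30 mm) (distance of bush_tin from where it was at the start of the episode above 0.03 m).
It fails at once if the dust brush was disturbed (moved more than 30 mm) (distance of dust_brush from where it was at the start of the episode above 0.03 m).
It also fails if it takes over 56 s, if anything falls off the work surface, if the arm or the gripper's body presses on something with over 40 N, if the wrist force passes 120 N, or if a joint passes its speed limit or range.

## Working session

There is one attempt and no reset: what is moved stays moved. The work goes in short steps, Python scripts to look and compute and a tool call to move; the robot and the scene stay as the last step left them, time stands still between calls to the robot, and variables do not carry over. Pictures are saved under pics/ and viewed, at most 10 in all, crops included, and the job is handed in when it is done.

Besides the shell and the picture viewer there is one more tool, called after ">>>" as name(argument=value, ...) on one line, values as JSON. apply_moves: Moves the arm, as the interface text tells. Its arguments: {"type":"object","properties":{"commands":{"type":"array"},"newtons":{"type":"number"}},"required":["commands"]}

```bash
mkdir -p pics; ls; python3 - <<'E'
from cell import observe, imaging, arm
import cv2,numpy as np
s=observe();print(s,arm.grasp_offset)
ims=[]
for n in("scene","top"):
    p,d=imaging.get_image(n);np.savez(f"{n}.npz",p=p,d=d)
    cv2.imwrite(f"pics/{n}.png",p[:,:,::-1]);print(n,imaging.camera_params(n))
E
```

```text
pics
{'clock': 0.0, 'joints': array([ 1.07739979,  0.435214  ,  0.02498228,  1.57407429, -0.01159291,
        1.13399372, -0.07511201]), 'dq': array([-2.93132776e-06, -9.16155907e-04,  4.82073517e-04, -8.61545140e-04,
        1.82520594e-06,  8.61912742e-04, -1.58824782e-03]), 'joint_efforts': array([-3.10181713e-04, -6.67841792e+01,  9.84654464e-01, -3.14451635e+01,
       -6.05817069e-02,  4.27524000e-02,  9.65462914e-05]), 'position': array([ 0.23780928, -0.57740518,  0.19835952]), 'ee_rot': array([-3.08038546e+00, -6.09541835e-01,  7.00561921e-04]), 'force': array([-0.29243338, -0.23144619,  0.28248799]), 'ft_torque': array([ 0.01816544,  0.05324684, -0.0021344 ]), 'gripper_force': 0.0, 'width': 1.000150917362418} 0.0188
scene {'camera_matrix': array([[393.25235832,   0.        , 315.67170843],
       [  0.        , 393.25235832, 203.39286682],
       [  0.        ,   0.        ,   1.        ]]), 'origin': array([0.15452912, 0.49983489, 0.76155523]), 'rotation': array([ 0.3582965 , -0.96612329, -2.26197985])}
top {'camera_matrix': array([[382.33764451,   0.        , 319.55794868],
       [  0.        , 382.33764451, 194.99248309],
       [  0.        ,   0.        ,   1.        ]]), 'origin': array([ 0.48596525, -0.02513015,  1.0523886 ]), 'rotation': array([ 0.06546723, -0.07701268, -1.57787654])}
```

View pics/scene.png

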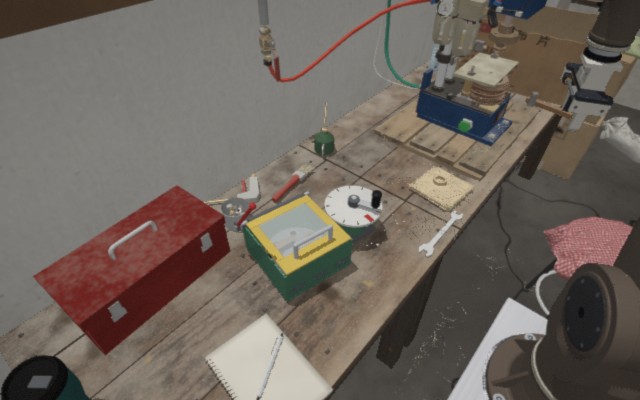

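View pics/top.png

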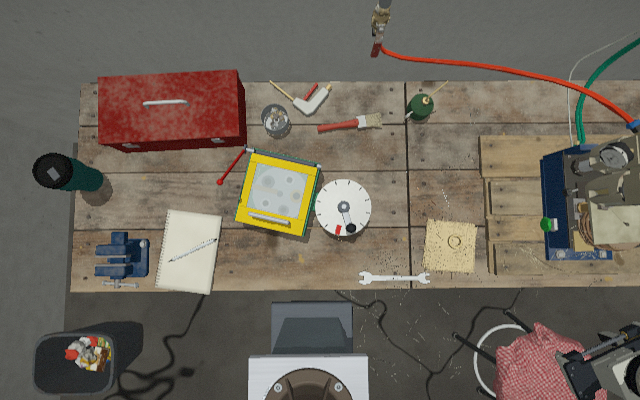

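The top view shows the flap handle at about (269,219), dial centre (344,207), black knob (351,228), red mark (338,230) and setting-arm ball (220,182). The spanner is in front at (395,278).

```bash
cat > h.py <<'E'
import numpy as np,cv2
from scipy.spatial.transform import Rotation as R
from cell import imaging
def cloud(n,d,T=None):
    c=imaging.camera_params(n);K=c["camera_matrix"]
    v,u=np.mgrid[:d.shape[0],:d.shape[1]]
    P=np.stack([(u-K[0,2])/K[0,0]*d,-(v-K[1,2])/K[1,1]*d,-d],-1)
    if T is None: return P@R.from_rotvec(c["rotation"]).as_matrix().T+c["origin"]
    M=T@c["tool_from_camera"]; return P@M[:3,:3].T+M[:3,3]
E
python3 - <<'E'
from h import *
for n in("top","scene"):
    z=np.load(n+".npz");p=z["p"].astype(int);P=cloud(n,z["d"]);X=P[...,0];Y=P[...,1];Z=P[...,2]
    r,g,b=p[...,0],p[...,1],p[...,2]
    box=(X>.3)&(X<.75)&(Y>-.3)&(Y<.35)
    def rep(k,m):
        m=m&box; print(n,k,m.sum(),P[m].mean(0).round(4),np.median(P[m],0).round(4),P[m].min(0).round(3),P[m].max(0).round(3))
        return m
    yl=rep("yellow",(r>150)&(g>130)&(b<90)&(Z>.08)&(Z<.13))
    q=P[yl][:,:2].astype(np.float32);rect=cv2.minAreaRect(q*1000);print(rect)
    wh=rep("dial",(r>170)&(abs(r-b)<40)&(Z>.07)&(Z<.1)&(Y<.02)&(Y>-.2))
    q=P[wh][:,:2].astype(np.float32);print(cv2.minEnclosingCircle(q*1000))
    rep("knob",(r<60)&(g<60)&(b<60)&(Z>.12)&(Z<.17)&(Y<.0))
    rep("mark",(r>130)&(g<80)&(b<80)&(Z>.07)&(Z<.1)&(Y<.02))
    m=rep("arm",(r>110)&(g<70)&(b<70)&(Z>.1)&(Y>.1)&(Y<.28)&(Z<.32))
    a=P[m];print(a[np.argsort(a[:,0])][:12:2].round(3).tolist(),a[np.argsort(-a[:,0])][:12:2].round(3).tolist())
    m=rep("handle",(Z>.135)&(Z<.16)&(Y>.02)&(Y<.2)&(X<.52)&(abs(r-b)<70))
    q=P[m];e=np.linalg.svd(q-q.mean(0))[2][0];print(e)
E
```

```text
top yellow 1983 [0.5747 0.0756 0.107 ] [0.5697 0.0735 0.1069] [ 0.473 -0.024  0.102] [0.679 0.177 0.127]
((576.7579956054688, 75.7022705078125), (168.81423950195312, 173.6846466064453), 76.46487426757812)
top dial 2073 [ 0.5486 -0.0895  0.0879] [ 0.55   -0.0862  0.0878] [ 0.475 -0.16   0.082] [0.614 0.014 0.1  ]
((556.252685546875, -69.15843963623047), 96.50733947753906)
top knob 67 [ 0.4902 -0.1046  0.1479] [ 0.4895 -0.1053  0.1486] [ 0.48  -0.115  0.124] [ 0.499 -0.094  0.152]
top mark 34 [ 0.4871 -0.0779  0.089 ] [ 0.4874 -0.078   0.0889] [ 0.477 -0.083  0.087] [ 0.497 -0.073  0.092]
top arm 647 [0.7162 0.213  0.1407] [0.7317 0.212  0.1285] [0.584 0.155 0.12 ] [0.75  0.28  0.259]
[[0.584, 0.182, 0.253], [0.584, 0.18, 0.251], [0.585, 0.175, 0.257], [0.585, 0.177, 0.256], [0.586, 0.184, 0.252], [0.587, 0.179, 0.258]] [[0.75, 0.221, 0.129], [0.75, 0.202, 0.129], [0.75, 0.17, 0.128], [0.75, 0.231, 0.13], [0.75, 0.192, 0.129], [0.75, 0.187, 0.129]]
top handle 111 [0.5122 0.0761 0.15  ] [0.512  0.0756 0.15  ] [0.502 0.042 0.144] [0.52  0.123 0.155]
[-0.20407352 -0.97893306 -0.00663783]

[... 413 characters left out ...]
 0.1383] [ 0.4872 -0.0999  0.1422] [ 0.479 -0.115  0.12 ] [ 0.499 -0.094  0.15 ]
scene mark 21 [ 0.4872 -0.0788  0.0875] [ 0.4873 -0.0799  0.0874] [ 0.478 -0.083  0.086] [ 0.497 -0.072  0.09 ]
scene arm 596 [0.7207 0.2199 0.137 ] [0.7329 0.22   0.1267] [0.583 0.161 0.123] [0.75  0.28  0.256]
[[0.583, 0.18, 0.251], [0.583, 0.177, 0.249], [0.583, 0.177, 0.252], [0.584, 0.181, 0.254], [0.585, 0.181, 0.251], [0.585, 0.182, 0.254]] [[0.75, 0.217, 0.128], [0.75, 0.196, 0.128], [0.75, 0.26, 0.128], [0.75, 0.202, 0.126], [0.75, 0.185, 0.126], [0.75, 0.268, 0.128]]
scene handle 151 [0.5109 0.0777 0.1472] [0.5111 0.0771 0.148 ] [0.5   0.043 0.137] [0.52  0.123 0.153]
[0.22010865 0.97544932 0.00712846]
```

>>> apply_moves(commands=[[100,0.417,0.79,0.0,0.19],[100,0.417,0.79,0.0,0.19],[100,0.417,0.79,0,0.19],[100,0.417,0.79,0,0.19],[100,0.417,0.79,0,0.19],[100,0.417,0.79,0,0.19],[100,0.417,0.79,0,0.19],[100,0.417,0.79,0,0.19],[100,0.417,0.79,0,0.19],[100,0.417,0.79,0,0.19],[100,0,0,0,0],[100,0,0,0,0]], newtons=20)

```text
clock: 1.6
position: [0.4878, -0.1043, 0.1988]
ee_rot: [-2.462, -1.951, 0.002]
force: [0.9, -1.4, 0.7]
width: 1.0
gripper_force: 0.0
```

```bash
python3 - <<'E'
from h import *
from cell import observe
s=observe();r=R.from_rotvec(s["ee_rot"]).as_matrix();print(s["clock"],s["position"],r.round(3),s["joints"].round(2))
T=np.eye(4);T[:3,:3]=r;T[:3,3]=s["position"]
p,d=imaging.get_image("wrist");cv2.imwrite("pics/w1.png",p[:,:,::-1])
P=cloud("wrist",d,T);r,g,b=p.astype(int).transpose(2,0,1);Z=P[...,2];q=(P[...,0]-.5445)**2+(P[...,1]+.092)**2<.08**2
for k,m in(("knob",(r<70)&(g<70)&(b<70)&(Z>.14)&(Z<.156)&q),("mark",(r>130)&(g<80)&(b<80)&(Z>.07)&(Z<.1)),("arm/hub",(Z>.098)&(Z<.135)&q)):
    print(k,m.sum(),P[m].mean(0),P[m].min(0),P[m].max(0)) if m.any() else print(k,0)
# setting arm fit, from first pictures
o=np.array([.5825,.0735]);ex=np.array([.974,-.228])
for n in("top","scene"):
    z=np.load(n+".npz");p=z["p"].astype(int);P=cloud(n,z["d"]);r,g,b=p.transpose(2,0,1)
    X,Y,Z=P.transpose(2,0,1)
    m=(r>110)&(g<70)&(b<70)&(Y>.13)&(Y<.2)&(X>.55)&(X<.685)&(Z>.12)&(Z<.3)
    u=(P[m][:,:2]-o)@ex;f=np.polyfit(u,P[m][:,2],1);print(n,m.sum(),np.arctan(-f[0]),f, "tip angle",np.arctan2(P[m][:,2]-.104,.085-u)[u<-.01].mean())
    h=(abs(Z-.15)<.012)&(X<.53)&(X>.48)&(Y>.02)&(Y<.16);print("handle",P[h].mean(0),P[h].min(0),P[h].max(0))
E
```

```text
1.6 [ 0.48776368 -0.10431665  0.19876019] [[ 0.228  0.974 -0.001]
 [ 0.974 -0.228 -0.   ]
 [-0.001 -0.001 -1.   ]] [ 0.44  0.27 -0.41  1.85  0.12  1.05 -0.25]
knob 907 [ 0.49035174 -0.10583767  0.14819273] [ 0.47861308 -0.11849114  0.14008317] [ 0.50177221 -0.09496005  0.15173496]
mark 386 [ 0.4866116  -0.07927215  0.08904012] [ 0.4742765  -0.08718714  0.0872701 ] [ 0.49916952 -0.07106321  0.09172959]
arm/hub 2192 [ 0.52734578 -0.09455452  0.10798747] [ 0.48010511 -0.11214821  0.09801764] [ 0.57296183 -0.01273665  0.13486582]
top 101 0.9362467955691979 [-1.35849987  0.23133583] tip angle 0.9725143326170528
handle [0.5162025  0.0888112  0.14984595] [0.50238537 0.04241754 0.13965947] [0.52911332 0.13713866 0.15474953]
scene 63 0.9289773268455535 [-1.33801637  0.22514443] tip angle 0.9533375109594865
handle [0.51491663 0.0925981  0.14722094] [0.49985379 0.04295118 0.13900815] [0.52898117 0.13813642 0.15261602]
```

View pics/w1.png

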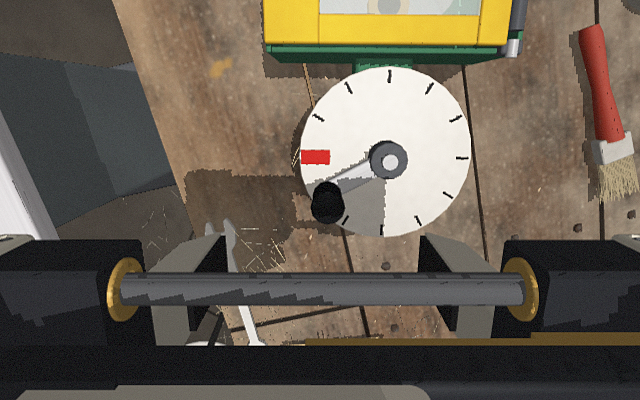

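The wrist view shows the knob at (327,202) just short of the red mark (315,157), with the hub at (388,160). This agrees with the numbers, so I'll half-close the gripper, descend and grip.

>>> apply_moves(commands=[[38,0.03,-0.02,0,0],[38,0,0,0,0],[38,0,0,0,0],[38,0,0,-0.4,0],[38,0,0,-0.4,0],[38,0,0,-0.4,0],[38,0,0,-0.23,0],[38,0,0,0,0],[0,0,0,0,0],[0,0,0,0,0],[0,0,0,0,0],[0,0,0,0,0]], newtons=20)

```text
clock: 3.15
position: [0.491, -0.1052, 0.1141]
ee_rot: [2.461, 1.951, 0.002]
force: [2.6, -1.1, 4.9]
width: 0.248
gripper_force: 20.0
```

```bash
python3 - <<'E'
import numpy as np
from cell import observe
s=observe();print({k:s[k] for k in("clock","position","force","width","gripper_force")})
# arc plan: knob start at measured TCP, about axis c
c=np.array([.5445,-.092]);p=s["position"][:2];a0=np.arctan2(*(p-c)[::-1])%(2*np.pi);print(a0,np.hypot(*(p-c)),"crank",np.pi-.233-a0)
a1=np.pi-.233-2*np.pi;n=36;a=np.linspace(a0,a1,n+1);q=c+.055*np.c_[np.cos(a),np.sin(a)]
print((np.diff(q,axis=0)/.06).round(3).tolist())
E
```

```text
{'clock': 3.15, 'position': array([ 0.4909793 , -0.10521376,  0.11406369]), 'force': array([ 2.55169345, -1.12894561,  4.86758653]), 'width': 0.24844289372379752, 'gripper_force': 20.000550176482648}
3.3836427663703086 0.055127747426784564 crank -0.47505011278051557
[[-0.025, 0.17], [0.007, 0.172], [0.039, 0.167], [0.069, 0.157], [0.097, 0.142], [0.122, 0.121], [0.143, 0.096], [0.158, 0.068], [0.168, 0.037], [0.172, 0.005], [0.17, -0.027], [0.162, -0.058], [0.148, -0.087], [0.129, -0.113], [0.106, -0.136], [0.078, -0.153], [0.048, -0.165], [0.017, -0.171], [-0.015, -0.171], [-0.047, -0.165], [-0.077, -0.154], [-0.104, -0.137], [-0.128, -0.115], [-0.147, -0.089], [-0.161, -0.06], [-0.169, -0.029], [-0.172, 0.004], [-0.168, 0.036], [-0.159, 0.066], [-0.143, 0.095], [-0.123, 0.12], [-0.099, 0.141], [-0.071, 0.157], [-0.04, 0.167], [-0.008, 0.172], [0.024, 0.17]]
```

>>> apply_moves(commands=[[0,-0.025,0.17,0,0],[0,0.007,0.172,0,0],[0,0.039,0.167,0,0],[0,0.069,0.157,0,0],[0,0.097,0.142,0,0],[0,0.122,0.121,0,0],[0,0.143,0.096,0,0],[0,0.158,0.068,0,0],[0,0.168,0.037,0,0],[0,0.172,0.005,0,0],[0,0.17,-0.027,0,0],[0,0.162,-0.058,0,0]])

```text
clock: 4.65
position: [0.5669, -0.0407, 0.1139]
ee_rot: [-2.46, -1.953, -0.001]
force: [-2.9, 1.5, 8.8]
width: 0.243
gripper_force: 20.0
```

>>> apply_moves(commands=[[0,0.148,-0.087,0,0],[0,0.129,-0.113,0,0],[0,0.106,-0.136,0,0],[0,0.078,-0.153,0,0],[0,0.048,-0.165,0,0],[0,0.017,-0.171,0,0],[0,-0.015,-0.171,0,0],[0,-0.047,-0.165,0,0],[0,-0.077,-0.154,0,0],[0,-0.104,-0.137,0,0],[0,-0.128,-0.115,0,0],[0,-0.147,-0.089,0,0]])

```text
clock: 6.15
position: [0.5683, -0.1406, 0.1141]
ee_rot: [2.46, 1.952, 0.003]
force: [1.8, 2.3, 5.1]
width: 0.246
gripper_force: 20.0
```

>>> apply_moves(commands=[[0,-0.161,-0.06,0,0],[0,-0.169,-0.029,0,0],[0,-0.172,0.004,0,0],[0,-0.168,0.036,0,0],[0,-0.159,0.066,0,0],[0,-0.143,0.095,0,0],[0,-0.123,0.12,0,0],[0,-0.099,0.141,0,0],[0,-0.071,0.157,0,0],[0,-0.04,0.167,0,0],[0,-0.008,0.172,0,0],[0,0.024,0.17,0,0]])

```text
clock: 7.65
position: [0.4902, -0.0795, 0.1139]
ee_rot: [2.461, 1.95, -0.0]
force: [1.6, -3.0, 8.6]
width: 0.246
gripper_force: 20.0
```

>>> apply_moves(commands=[[0,0,0,0,0],[0,0,0,0,0],[0,0,0,0,0]])

```text
clock: 8.02
position: [0.4906, -0.0782, 0.1139]
ee_rot: [2.461, 1.952, 0.002]
force: [1.0, 1.7, 8.4]
width: 0.245
gripper_force: 20.0
```

>>> apply_moves(commands=[[40,0,0,0,0],[40,0,0,0,0],[40,0,0,0,0],[40,0,0,0.3,0],[40,0,0,0.5,0],[40,0,0,0.63,0],[50,0.105,0.7,0,0],[50,0.105,0.7,0,0],[50,0.105,0.7,0,0],[50,0.105,0.7,0,0],[50,0,0,0,0],[50,0,0,0,0]])

```text
clock: 9.52
position: [0.515, 0.0882, 0.1988]
ee_rot: [2.462, 1.952, -0.002]
force: [-0.9, -0.4, -0.8]
width: 0.497
gripper_force: 0.0
```

```bash
python3 - <<'E'
from h import *
from cell import observe
s=observe();r=R.from_rotvec(s["ee_rot"]).as_matrix();print(s["clock"],s["position"],s["force"])
T=np.eye(4);T[:3,:3]=r;T[:3,3]=s["position"]
p,d=imaging.get_image("wrist");cv2.imwrite("pics/w2.png",p[:,:,::-1])
for n,(p,d,T) in {"wrist":(p,d,T),"scene":(*imaging.get_image("scene"),None)}.items():
    P=cloud(n,d,T);r,g,b=p.astype(int).transpose(2,0,1);X,Y,Z=P.transpose(2,0,1);q=(X-.5445)**2+(Y+.092)**2<.08**2
    for k,m in(("knob",(r<70)&(g<70)&(b<70)&(Z>.13)&(Z<.156)&q),("handle",(abs(Z-.147)<.009)&(X<.54)&(X>.48)&(Y>.02)&(Y<.16))):
        print(n,k,m.sum(),P[m].mean(0),P[m].min(0),P[m].max(0)) if m.any() else print(n,k,0)
E
```

```text
9.525 [0.51496538 0.08821162 0.19877217] [-0.92861313 -0.43807604 -0.78557646]
wrist knob 0
wrist handle 1955 [0.51640596 0.09288617 0.14989323] [0.5003524  0.04149498 0.13917143] [0.53086662 0.13767564 0.1530426 ]
scene knob 76 [ 0.48762051 -0.07415609  0.14285859] [ 0.47985523 -0.0863469   0.13065791] [ 0.49708927 -0.06632034  0.15035167]
scene handle 223 [0.5152     0.09327277 0.1469689 ] [0.50052936 0.0415992  0.13818056] [0.52974427 0.13918616 0.15152519]
```

View pics/w2.png

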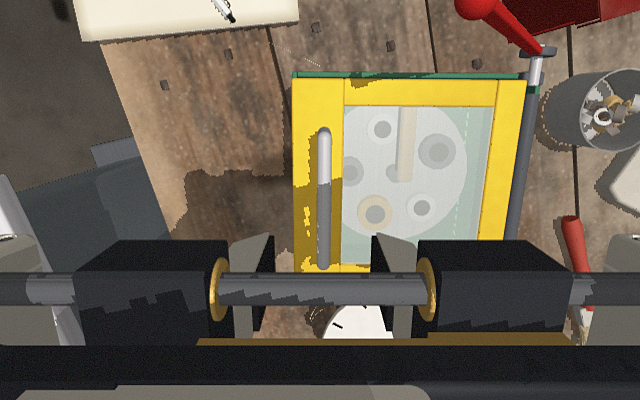

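The handle bar runs from (324,130) to (324,268) in the picture, and the fingers straddle its line. In the scene view the knob stands over the mark. I'll go down and grip.

>>> apply_moves(commands=[[50,0.015,0.04,-0.4,0],[50,0,0,-0.4,0],[50,0,0,-0.3,0],[50,0,0,0,0],[0,0,0,0,0],[0,0,0,0,0],[0,0,0,0,0],[0,0,0,0,0],[0,0,0,0,0]], newtons=20)

```text
clock: 10.75
position: [0.5162, 0.0913, 0.1333]
ee_rot: [2.462, 1.952, 0.0]
force: [-0.9, 0.2, -0.1]
width: 0.022
gripper_force: 0.0
```

```bash
python3 - <<'E'
import numpy as np
f=np.linspace(0,.94,25);x=-.155*np.cos(f)+.042*np.sin(f);z=.155*np.sin(f)+.042*np.cos(f)
print((np.c_[np.diff(x)*.973,np.diff(x)*-.23,np.diff(z)]/.06).round(3).tolist(),x[-1]-x[0],z[-1]-z[0])
E
```

```text
[[0.029, -0.007, 0.101], [0.032, -0.008, 0.099], [0.036, -0.009, 0.098], [0.04, -0.009, 0.096], [0.044, -0.01, 0.095], [0.047, -0.011, 0.093], [0.051, -0.012, 0.091], [0.054, -0.013, 0.089], [0.057, -0.014, 0.087], [0.061, -0.014, 0.084], [0.064, -0.015, 0.082], [0.067, -0.016, 0.079], [0.07, -0.017, 0.076], [0.073, -0.017, 0.074], [0.075, -0.018, 0.071], [0.078, -0.018, 0.067], [0.081, -0.019, 0.064], [0.083, -0.02, 0.061], [0.085, -0.02, 0.058], [0.087, -0.021, 0.054], [0.089, -0.021, 0.051], [0.091, -0.022, 0.047], [0.093, -0.022, 0.043], [0.094, -0.022, 0.039]] 0.09750029633719456 0.1079426026140988
```

The opening of 0.022 is smaller than the bar, so the grip missed. I'll look at the scene again.

```bash
python3 - <<'E'
from h import *
from cell import observe
s=observe();print(s["clock"],s["position"],s["force"],s["width"])
p,d=imaging.get_image("scene")
cv2.imwrite("pics/s3.png",cv2.resize(p[150:330,200:440,::-1],None,fx=3,fy=3)) 
P=cloud("scene",d);X,Y,Z=P.transpose(2,0,1)
m=(abs(Z-.147)<.009)&(X<.54)&(X>.48)&(Y>.1)&(Y<.16);print(m.sum(),P[m].mean(0))
E
```

```text
10.75 [0.516235   0.09131366 0.13325393] [-0.8632005   0.18703981 -0.10041856] 0.021802214734750032
96 [0.52171731 0.12044009 0.14709767]
```

View pics/s3.png

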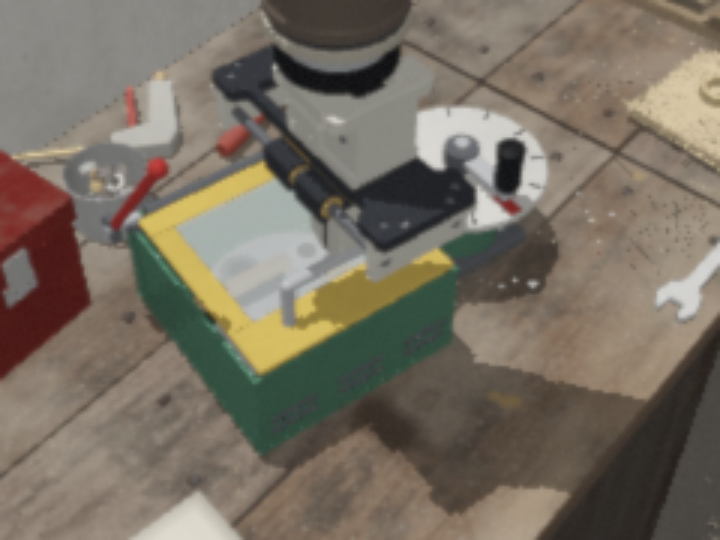

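>>> apply_moves(commands=[[0,0,0,0,0],[0,0,0,0,0],[0,0,0,0,0],[0,0,0,0,0]], newtons=20)

```text
clock: 11.3
position: [0.5162, 0.0913, 0.1331]
ee_rot: [2.462, 1.952, 0.0]
force: [-0.4, 0.4, 0.4]
width: 0.004
gripper_force: 0.0
```

```bash
python3 - <<'E'
from h import *
from cell import observe
s=observe();print(s["clock"],s["position"],s["force"],s["width"],s["gripper_force"])
r=R.from_rotvec(s["ee_rot"]).as_matrix()
T=np.eye(4);T[:3,:3]=r;T[:3,3]=s["position"]
p,d=imaging.get_image("wrist");cv2.imwrite("pics/w4.png",p[:,:,::-1])
P=cloud("wrist",d,T);X,Y,Z=P.transpose(2,0,1)
for zl in (.155,.16,.17):
    m=(abs(Z-.147)<.012)&(X<.54)&(X>.48)&(Y>.105)&(Y<.16)&(Z<zl);print(m.sum(),P[m].mean(0),P[m].max(0),P[m].min(0))
E
```

```text
11.3 [0.51621178 0.0912826  0.13313691] [-0.4386365   0.40512772  0.39956688] 0.004184635665696693 0.0
1367 [0.52331545 0.1219666  0.14952639] [0.5308814  0.13776828 0.15258235] [0.51458402 0.10504191 0.13503591]
1367 [0.52331545 0.1219666  0.14952639] [0.5308814  0.13776828 0.15258235] [0.51458402 0.10504191 0.13503591]
1367 [0.52331545 0.1219666  0.14952639] [0.5308814  0.13776828 0.15258235] [0.51458402 0.10504191 0.13503591]
```

View pics/w4.png

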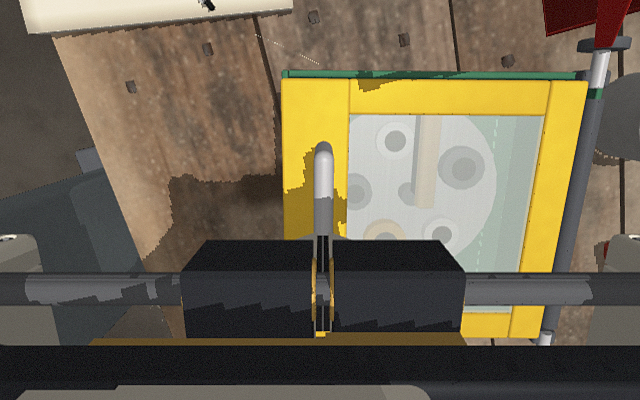

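The bar sits between the fingers but below the pads. I'll reopen, go 6 mm lower so the bar is at the grasp point, and close again.

>>> apply_moves(commands=[[40,0,0,0,0],[40,0,0,0,0],[40,0,0,0,0],[40,0,0,0,0],[40,0,0,-0.12,0],[40,0,0,0,0],[0,0,0,0,0],[0,0,0,0,0],[0,0,0,0,0],[0,0,0,0,0],[0,0,0,0,0]], newtons=20)

```text
clock: 12.72
position: [0.5162, 0.0913, 0.126]
ee_rot: [2.462, 1.952, 0.0]
force: [-0.4, 0.2, -0.2]
width: 0.004
gripper_force: 0.0
```

>>> apply_moves(commands=[[0,0.03,-0.007,0.1,0],[0,0.032,-0.008,0.1,0],[0,0,0,0,0],[0,0,0,0,0]])

```text
clock: 13.22
position: [0.5199, 0.0903, 0.138]
ee_rot: [2.462, 1.952, 0.0]
force: [-0.3, 0.7, -0.5]
width: 0.004
gripper_force: 0.0
```

```bash
python3 - <<'E'
from h import *
from cell import observe
s=observe();print(s["clock"],s["position"],s["force"],s["width"],s["gripper_force"])
p,d=imaging.get_image("scene");P=cloud("scene",d);X,Y,Z=P.transpose(2,0,1)
cv2.imwrite("pics/s5.png",cv2.resize(p[215:275,285:365,::-1],None,fx=8,fy=8,interpolation=cv2.INTER_CUBIC))
r,g,b=p.astype(int).transpose(2,0,1)
y=(r>150)&(g>130)&(b<90)&(X>.45)&(X<.7)&(Y>-.05)&(Y<.2)&(Z>.08)
A=np.c_[P[y][:,:2],np.ones(y.sum())];print("plane",np.linalg.lstsq(A,P[y][:,2],rcond=None)[0])
m=(Z>.137)&(Z<.18)&(X<.55)&(X>.48)&(Y>.115)&(Y<.15);print(P[m].mean(0))
E
```

```text
13.225 [0.51992982 0.09033121 0.13797384] [-0.29473639  0.65980899 -0.49323379] 0.003645619294192959 0.0
plane [ 0.00135246 -0.0006417   0.10417684]
[0.52370089 0.12842375 0.14622177]
```

View pics/s5.png

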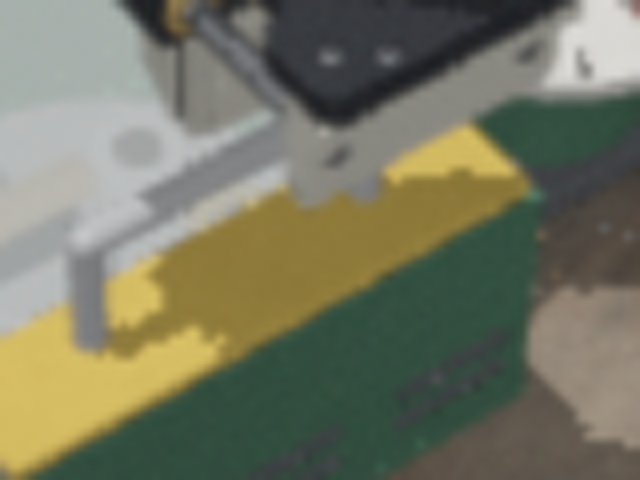

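```bash
python3 - <<'E'
from h import *
from cell import observe
s=observe();r=R.from_rotvec(s["ee_rot"]).as_matrix()
p,d=imaging.get_image("scene");P=cloud("scene",d);
q=(P-s["position"])@r*1000   # tool frame mm
for v in range(228,252):
    print(v," ".join("%3d,%3d,%3d"%tuple(q[v,u]) for u in range(314,336,2)))
E
```

```text
228   5,-16,-45   0,-15,-41  31,-64,-104  29,-68,-107  37,-84,-125  37,-90,-130  35,-93,-132  31,-94,-130  26,-92,-126  22,-93,-124  17,-92,-120
229   5,-16,-42   0,-16,-39 -43, 35, 34  31,-70,-107  36,-84,-122  37,-90,-128  35,-93,-129  30,-92,-125  27,-94,-125  21,-92,-120  16,-91,-116
230   5,-16,-39 -36, 34, 33 -40, 32, 33  31,-70,-104  37,-84,-121  36,-89,-125  35,-93,-127  32,-94,-126  25,-91,-119  21,-92,-117  10,-85,-104
231 -31, 35, 33 -36, 33, 34 -14, -2,-11 -18, -4,-10  37,-84,-118  37,-90,-123  33,-91,-121  30,-92,-121  25,-91,-117  15,-85,-105  10,-85,-101
232 -31, 34, 36 -10, -1,-10 -12, -5,-11 -17, -6,-10  36,-83,-113  36,-89,-119  33,-91,-119  29,-91,-116  20,-86,-106  16,-86,-103  10,-85,-99
233  -3, -3,-12  -8, -4,-10 -11, -6,-10 -16, -7, -7  37,-84,-113  36,-89,-117  34,-92,-118  24,-84,-104  20,-86,-104  15,-86,-100  11,-86,-97
234  -4, -2, -8  -7, -5, -9 -10, -8,-10 -15, -8, -6  37,-84,-110  33,-85,-108  28,-85,-105  24,-85,-103  20,-85,-100  15,-85,-97  11,-86,-95
235  -2, -5, -9  -5, -8, -9 -11, -7, -5 -35, 18, 34  36,-84,-107  33,-85,-106  28,-85,-102  25,-86,
[... 1526 characters left out ...]
25, 30 -40,-26, 31
247  -3, -4, 31  -6, -6, 31 -10, -8, 31 -14,-10, 33 -18,-12, 33 -21,-16, 32 -24,-18, 32 -28,-21, 31 -32,-23, 32 -36,-24, 34 -39,-27, 33
248  -2, -5, 32  -6, -7, 33  -8,-11, 31 -12,-13, 31 -16,-15, 32 -19,-18, 32 -22,-21, 30 -27,-22, 33 -31,-24, 33 -33,-28, 32 -38,-29, 34
249 315,-449,-623  -3,-11, 30  -6,-14, 30 -10,-16, 30 -14,-18, 31 -18,-19, 33 -21,-22, 33 -24,-25, 31 -29,-27, 33 -34,-27, 36 -41,-26, 42
250   0, -9, 33  -2,-12, 33  -6,-14, 33 -10,-16, 34 -12,-20, 31 -17,-21, 33 -19,-25, 32 -23,-27, 32 -29,-27, 37 -35,-26, 42 -40,-27, 44
251   1,-11, 33  -1,-14, 33  -4,-17, 32  -8,-18, 34 -12,-21, 34 -13,-26, 30 -18,-27, 32 -22,-29, 33 -29,-26, 41 -35,-26, 45 -40,-27, 48
```

```bash
python3 - <<'E'
from h import *
from cell import observe
s=observe();r=R.from_rotvec(s["ee_rot"]).as_matrix()
print(imaging.camera_params("wrist"))
for n in("scene","wrist"):
    p,d=imaging.get_image(n);T=np.eye(4);T[:3,:3]=r;T[:3,3]=s["position"]
    P=cloud(n,d,T if n=="wrist" else None);q=(P-s["position"])@r*1000
    m=(d>0)&(abs(q[...,0])<25)&(abs(q[...,1])<50)&(q[...,2]<20)&(q[...,2]>-70)
    a=q[m];v,u=np.nonzero(m);print(n,m.sum(),u.min(),u.max(),v.min(),v.max())
    for z in range(-70,20,6):
        k=(a[:,2]>=z)&(a[:,2]<z+6)
        if k.any(): print(z,k.sum(),a[k].min(0).round(),a[k].max(0).round(),np.median(p[m][k],0))
    cv2.imwrite("pics/z6%s.png"%n,cv2.resize(p[190:260,260:350,::-1],None,fx=8,fy=8))
E
```

```text
{'camera_matrix': array([[358.26850149,   0.        , 322.3666948 ],
       [  0.        , 358.26850149, 196.87297738],
       [  0.        ,   0.        ,   1.        ]]), 'tool_from_camera': array([[-1.17917963e-05,  9.63554608e-01,  2.67511715e-01,
         7.16712627e-02],
       [ 9.99999825e-01,  1.69447109e-04, -5.66254634e-04,
        -6.46547560e-04],
       [-5.90946348e-04,  2.67511662e-01, -9.63554441e-01,
        -1.85643211e-01],
       [ 0.00000000e+00,  0.00000000e+00,  0.00000000e+00,
         1.00000000e+00]])}
scene 210 302 320 219 242
-70 6 [ -1. -19. -68.] [ 12.  -8. -65.] [125.5 124.5 117.5]
-64 10 [  8. -19. -63.] [ 12.  -4. -59.] [130.5 129.  122. ]
-58 18 [  6. -18. -58.] [ 12.   3. -52.] [131.  129.5 122. ]
-52 21 [  2. -18. -52.] [ 13.  16. -46.] [131. 129. 122.]
-46 30 [ -1. -18. -46.] [ 12.  14. -40.] [131.5 130.5 123.5]
-40 18 [  1. -17. -40.] [ 12.  15. -35.] [135.  135.5 129. ]
-34 12 [ 10.  -7. -34.] [ 11.  11. -28.] [143.  145.  139.5]
-28 2 [  9.   3. -26.] [ 11.   3. -25.] [160.5 163.5 162.5]
-16 50 [-18.  -8. -14.] [ 24.   0. -10.] [130. 131. 132.]
-10 42 [-18.  -9. -10.] [24.  2. -5.] [133.  134.  134.5]
-4 1 [16. -6. -4.] [16. -6. -4.] [152. 154. 154.]
wrist 1488 297 348 193 271
-70 7 [  9.  -3. -66.] [ 10.   2. -64.] [21. 24. 23.]
-64 75 [  9.  -3. -64.] [ 10.   2. -58.] [18. 20. 21.]
-58 96 [  9.  -4. -58.] [ 11.   3. -52.] [21.5 22.5 23. ]
-52 92 [  9.  -4. -52.] [ 12.   3. -46.] [26.  26.  25.5]
-46 99 [ -3.  -5. -46.] [ 11.   4. -40.] [35. 31. 30.]
-40 206 [ -3. -12. -40.] [ 11.  11. -34.] [76.5 75.5 75.5]
-34 160 [  9. -11. -34.] [ 11.  10. -28.] [110.  106.   92.5]
-28 8 [  9.  -4. -28.] [ 11.   4. -27.] [106.   98.   87.5]
-16 700 [  3.  -9. -15.] [ 25.   1. -10.] [117.5 116.  116. ]
-10 45 [  3.  -9. -10.] [25.  1. -8.] [ 99.  97. 102.]
```

View pics/z6scene.png

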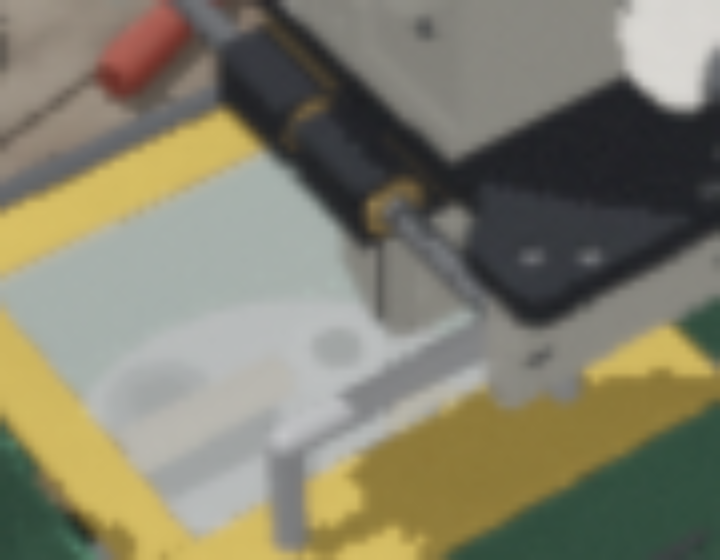

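The fingers actually end about 26 mm above the reported TCP: the cloud stops at tool z ≈ -26, and the bar at -10 is clear of them. I'll open, re-centre and go down 33 mm.

>>> apply_moves(commands=[[45,-0.07,0.015,0,0],[45,0,0,0,0],[45,0,0,0,0],[45,0,0,0,0],[45,0,0,-0.2,0],[45,0,0,-0.2,0],[45,0,0,-0.15,0],[0,0,0,0,0],[0,0,0,0,0],[0,0,0,0,0],[0,0,0,0,0],[0,0,0,0,0]], newtons=20)

```text
clock: 14.92
position: [0.5165, 0.0913, 0.1053]
ee_rot: [2.461, 1.951, 0.002]
force: [3.2, -0.7, 0.1]
width: 0.1
gripper_force: 20.0
```

The opening is now 9 mm with 20 N, so the bar is gripped. Raising along the arc.

>>> apply_moves(commands=[[0,0.029,-0.007,0.101,0],[0,0.032,-0.008,0.099,0],[0,0.036,-0.009,0.098,0],[0,0.04,-0.009,0.096,0],[0,0.044,-0.01,0.095,0],[0,0.047,-0.011,0.093,0],[0,0.051,-0.012,0.091,0],[0,0.054,-0.013,0.089,0],[0,0.057,-0.014,0.087,0],[0,0.061,-0.014,0.084,0],[0,0.064,-0.015,0.082,0],[0,0.067,-0.016,0.079,0]])

```text
clock: 16.42
position: [0.5494, 0.0832, 0.1708]
ee_rot: [-2.46, -1.952, 0.003]
force: [-6.6, 2.7, 0.7]
width: 0.102
gripper_force: 20.0
```

>>> apply_moves(commands=[[0,0.07,-0.017,0.076,0],[0,0.073,-0.017,0.074,0],[0,0.075,-0.018,0.071,0],[0,0.078,-0.018,0.067,0],[0,0.081,-0.019,0.064,0],[0,0.083,-0.02,0.061,0],[0,0.085,-0.02,0.058,0],[0,0.087,-0.021,0.054,0],[0,0.089,-0.021,0.051,0],[0,0.091,-0.022,0.047,0],[0,0,0,0,0],[0,0,0,0,0]])

```text
clock: 17.92
position: [0.5991, 0.0712, 0.2093]
ee_rot: [2.462, 1.951, -0.001]
force: [-6.6, -0.8, 7.6]
width: 0.1
gripper_force: 20.0
```

```bash
python3 - <<'E'
from h import *
from cell import observe
s=observe();print(s["clock"],s["position"],s["force"],s["width"],s["gripper_force"])
o=np.array([.5825,.0735]);ex=np.array([.973,-.23]);ey=np.array([.23,.973])
for n in("scene","top"):
    p,d=imaging.get_image(n);P=cloud(n,d);r,g,b=p.astype(int).transpose(2,0,1)
    if n=="scene": cv2.imwrite("pics/s7.png",cv2.resize(p[110:330,180:460,::-1],None,fx=2.7,fy=2.7))
    u=(P[...,:2]-o)@ex;w=(P[...,:2]-o)@ey;Z=P[...,2]
    for k,m in(("flap",(r>120)&(g>100)&(b<90)&(abs(w)<.1)&(Z>.115)),("arm",(r>110)&(g<70)&(b<70)&(abs(w-.104)<.02)&(Z>.13)&(u<.07)),("knob",(r<60)&(g<60)&(b<60)&(Z>.135)&(Z<.156)&(np.hypot(u,w+.17)<.075))):
        m&=(d>0)&(abs(u)<.12)
        if m.sum()<5: print(n,k,m.sum());continue
        if k=="knob": print(n,k,u[m].mean(),w[m].mean()+.17);continue
        f=np.polyfit(u[m],Z[m],1);pc=np.linalg.svd(np.c_[u[m]-u[m].mean(),Z[m]-Z[m].mean()])[2][0]
        print(n,k,m.sum(),np.arctan(-f[0]),"pca",np.arctan(-pc[1]/pc[0]),u[m].min(),Z[m].max(),f[1]+f[0]*.085)
E
```

```text
17.925 [0.59906446 0.07120361 0.20931612] [-6.63658522 -0.83488783  7.60381304] 0.10042129251573922 20.002670288085938
scene flap 319 0.8583451070062045 pca 0.8709928255668526 -0.03437572627036788 0.3204801438050804 0.10374796409849786
scene arm 90 0.9442262135138967 pca 0.947121506107533 -0.025285731227018392 0.2551198464813468 0.10574427789368614
scene knob -0.05822550417916789 0.004189633151312128
top flap 348 0.8543394857881544 pca 0.8548458136136013 -0.018319166551904496 0.22896800935433825 0.11025897695115806
top arm 0
top knob -0.055400860989382725 0.0015001477447376954
```

View pics/s7.png

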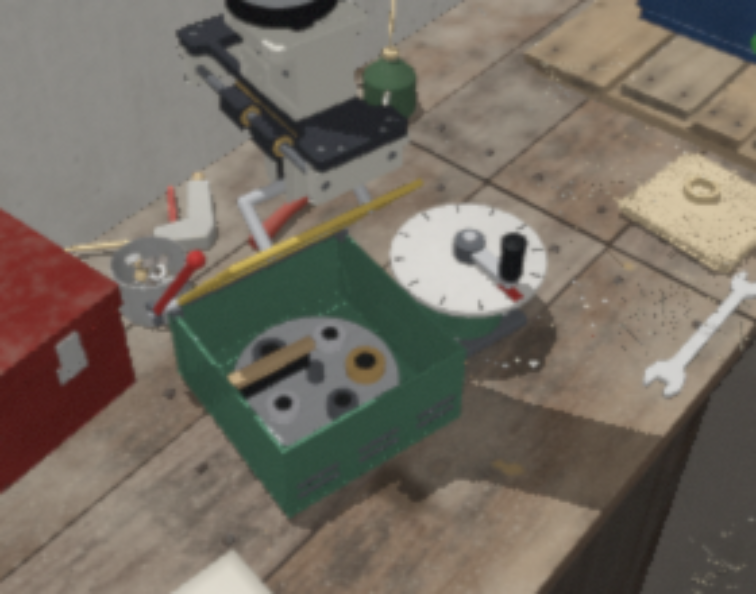

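The flap (edge seen at (300,240)) reads about 0.86 rad against 0.945 for the setting arm. The knob stands over the mark. Two more steps should close the gap.

>>> apply_moves(commands=[[0,0.093,-0.022,0.043,0],[0,0.094,-0.022,0.039,0],[0,0.02,-0.005,0.008,0],[0,0,0,0,0],[0,0,0,0,0],[0,0,0,0,0],[0,0,0,0,0],[0,0,0,0,0]])

```text
clock: 19.02
position: [0.6117, 0.0681, 0.2146]
ee_rot: [2.461, 1.951, -0.0]
force: [-4.6, -0.4, 5.3]
width: 0.101
gripper_force: 20.0
```

```bash
python3 - <<'E'
from h import *
from cell import observe
s=observe();print(s["clock"],s["position"],s["force"],s["width"],s["gripper_force"])
o=np.array([.5825,.0735]);ex=np.array([.973,-.23]);ey=np.array([.23,.973])
for n in("scene","top"):
    p,d=imaging.get_image(n);P=cloud(n,d);r,g,b=p.astype(int).transpose(2,0,1)
    u=(P[...,:2]-o)@ex;w=(P[...,:2]-o)@ey;Z=P[...,2]
    for k,m in(("flap",(r>120)&(g>100)&(b<90)&(abs(w)<.1)&(Z>.115)&(Z<.27)),("arm",(r>110)&(g<70)&(b<70)&(abs(w-.104)<.02)&(Z>.13)&(u<.07))):
        m&=(d>0)&(abs(u)<.12)
        if m.sum()<5: print(n,k,m.sum());continue
        pc=np.linalg.svd(np.c_[u[m]-u[m].mean(),Z[m]-Z[m].mean()])[2][0]
        print(n,k,m.sum(),np.arctan(-np.polyfit(u[m],Z[m],1)[0]),np.arctan(-pc[1]/pc[0]))
E
```

```text
19.025 [0.6117365  0.06813805 0.21459685] [-4.58659171 -0.38349177  5.329242  ] 0.10123785596402221 20.0011083483696
scene flap 369 0.948134554437269 0.9489955503926547
scene arm 88 0.9429634757055206 0.9458812388405251
top flap 237 0.9401084737952451 0.9408167329934611
top arm 0
```

The flap reads 0.945 rad and the setting arm 0.945 rad. Handing in.

```bash
python3 -c "
from cell import arm
print(arm.sign_off())"
```

```text
the job is handed in; nothing more can be done
None
```

Job handed in at about 19 s: the crank went one full turn past the red mark and was left with its knob over it, and the gripper is holding the flap at about 0.945 rad, level with the setting arm (also about 0.945 rad); the verdict was not shown.

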